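Slide the board carrier from heat to cool and bar the way

TASK

The circuit-board carrier has finished on the preheater's red zone. Turn the red hand nut until its yellow stop arm is swung right out of the lane (about a quarter turn, either way), slide the carrier across into the blue frame, centred and square in it, without lifting or tipping it or running it into the stop arm, then turn the nut back so that the arm again points straight across the lane. Leave everything else on the preheater and bench where it is.

Things in the scene. Friction and masses are not known exactly. Their poses are not given: they have to be found in the camera images.
- plate: Two-zone preheater, fixed dark steel slab, flat top 30 mm above the bench. Origin on the bench under the lane's middle; x away from the robot, y along the lane. Spans x -85 to 145, y -280 to 280 mm. A fence on the lane's robot side (x -76 to -68 mm) stands 14 mm above the top; the stop arm's pivot is at x 85, y 0; the zones are centred at x 0, y 150 and -150 mm.
- zone_red: Flat red frame painted on the preheater's top, 130 mm (x) by 121 mm (y) outside, line 7 mm wide, with a short centre dash. Origin at its centre on the top face, axes as the preheater's. It may be the left or the right zone. The carrier starts near its centre (up to 8 mm off in x and y, and slightly turned).
- zone_blue: The same frame in blue, at the other end of the lane: where the carrier must go. Origin at its centre on the top face, axes as the preheater's.
- carrier: Loose board carrier, solid aluminium block, about 0.5 kg, 100 mm (x) by 90 mm (y), 26 mm high; an orange rail 12 mm wide along each y end makes those ends 36 mm high; green circuit board between them. Origin at the centre of its underside; x across the lane, y along it.
- stop (a joint): Angle of the yellow stop arm, rad: 0 points straight across the lane (the preheater's -x), positive counterclockwise from above, range -1.6 to 1.6, starts near 0. Stiff (0.2 N m), stays where left. Arm 85 mm long from the pivot, 14 wide, from 6 to 18 mm above the top. Beyond 1.2 either way it is clear of the lane; it swings free of a carrier standing in either zone.
- stop_nut (a point): Centre of the red bar grip of the hand nut that carries the stop arm, on the pivot axis, 36 mm above the preheater's top. The bar is 50 mm long (along the arm), 14 mm thick, its underside 20 mm and its top 48 mm above the preheater's top. x points along the arm, away from its tip; z up.
- stop_tip (a point): Free end of the yellow stop arm, at half its thickness, 12 mm above the preheater's top, 85 mm from the pivot.
- jar: Bystander: small jar, 36 mm across, 42 mm high, loose on the back ledge of the preheater (its +y end). Origin under its centre.
- heatsink: Bystander: copper finned heat sink 45 x 60 x 28 mm, loose on the back ledge of the preheater (its -y end). Origin under its centre.
- phone: Bystander: black phone 148 x 72 x 9 mm lying on the bench to the right. Origin under its centre.
- screwdriver: Bystander: screwdriver 170 mm long lying on the bench to the right.
- mouse: Bystander: round black computer mouse 62 mm across, 34 mm high, on the bench to the left. Origin under its centre.
- mug: Bystander: white mug 80 mm across, 92 mm high, on the bench to the left. Origin under its centre.
- parts_tray: Bystander: blue divided tray 160 x 110 x 30 mm on the bench to the left. Origin under its centre.
Not all that is in view belongs to the job. What is shaped like the carrier but black or purple is not meant.

How it is judged (in metres and radians):
On the way, in this order (a step that is already met when the one before it is completed fails the run):
1. the stop arm is swung clear of the lane (at least 1.2 rad either way) ((value of joint stop above 1.2 rad or value of joint stop below -1.2 rad)), for 0.2 s.
2. the carrier has been slid into the blue frame: centre within 14 mm of the frame's centre, square within 0.15 rad, with the arm still clear (horizontal distance between carrier and zone_blue below 0.014 m and angle between the x axis of carrier and the x axis of zone_blue, either way round below 0.15 rad and (value of joint stop above 1.2 rad or value of joint stop below -1.2 rad)), for 0.2 s.
At the end, for the whole second after the job is handed in: The carrier rests flat and still on the preheater, its centre within 14 mm of the blue frame's centre and square to it within 0.15 rad, and the stop arm points across the lane again, within 0.22 rad of straight (horizontal distance between carrier and zone_blue below 0.014 m and angle between the x axis of carrier and the x axis of zone_blue, either way round below 0.15 rad and value of joint stop between -0.22 and 0.22 rad and angle between carrier's own z axis and vertical below 0.06 rad and linear speed of carrier below 0.01 m/s and z of carrier in the frame of plate between 0.026 and 0.034 m); the robot touches nothing.
It fails at once if the carrier is lifted (more than 6 mm) or tipped (more than 0.12 rad) (z of carrier in the frame of plate above 0.036 m or angle between carrier's own z axis and vertical above 0.12 rad).
It fails at once if the carrier is run into the stop arm (more than 2 N) (contact force between carrier and stop above 2 N).
It fails at once if a bystander is moved by more than 20 mm (distance of any of jar, heatsink, phone, screwdriver, mouse, mug, parts_tray from where it was at the start of the episode above 0.02 m).
It also fails if it takes over 69 s, if anything falls off the work surface, if the arm or the gripper's body presses on something with over 40 N, if the wrist force passes 120 N, or if a joint passes its speed limit or range.

ROBOT

A 7-joint arm with a two-finger parallel gripper is mounted at the origin on the work surface. World frame = base frame: x ahead of the robot, y to its left, z up, the work surface at z = 0. Lengths are in mm, angles in rad, forces in N, time in s.
With the tool pointing down it reaches from about 425 to 875 mm from the base axis. Payload 9.9 kg.
Tool frame: the origin (TCP) lies on the mounting face of the last link; the fingertips stand 173 mm ahead of it and the grasp point (between the pads) lies 155 mm ahead of it (r.grip_depth is the distance from the TCP to the grasp point, in mm); z points along the fingers, y is the line along which they close (so a half turn about z gives the same grasp; the last joint's range is limited). The gripper opens to 85 mm and grips with 20 to 120 N. Pads are 22 mm wide; open, the fingers measure 114 mm over their backs; the gripper's body (76 mm by 85 mm) begins 54 mm behind the grasp point. The pads swing forward as they close: fully open they stand 13 mm farther back than shut.
Start: joints at [1.128, 0.576, 0.025, 1.437, -0.015, 1.129, -0.057], TCP at [237.032, -632.021, 404.689] pointing down, gripper open.
Joint ranges: [-2.76, 2.76], [-0.34, 2.15], [-1.52, 1.57], [0.19, 2.46], [-1.09, 4.23], [0.17, 1.99], [-2.82, 2.82]. Speed limits (rad/s): [2.22, 2.22, 3.01, 3.01, 3.14, 3.14, 3.14].

INTERFACE

Orientations are given as [roll, pitch, yaw] about the fixed x, y, z axes, in that order (R = Rz(yaw) Ry(pitch) Rx(roll)).
In Python, from plant import r, vision, sensors gives the robot as it stands. Calls block until the motion is done:
- r.move_pose(position, orientation): joint-space move of the TCP to a pose.
- r.move_linear(position, frame=None, feed=150, stop_force=None): straight line of the TCP; frame=None keeps the orientation; feed is the mean speed in mm/s. With stop_force (N) it stops when the force on the tool has changed by that much, and returns True; else False.
- r.set_joints(angles): joint-space move.
- r.gripper_open() and r.grasp(force=None): open the fingers fully, or close them until they stop; force is the grip in N (None keeps the last).
- r.sleep(seconds).
- r.solve_ik(position, orientation): joint angles nearest the present ones, or None.
- vision.capture(name): name is "scene" or "top" or "wrist"; returns (picture, depth): 480x640x3 uint8, red, green, blue; 480x640 float32, mm along the optical axis (not along the pixel's ray), 0 where there is no reading.
- vision.get_calibration(name): a dict with "fovy" (degrees; the focal length in pixels is half the picture's height over the tangent of half this angle, whatever the lens; pixels are square), "cx", "cy" (the principal point, pixels), "pose" (4x4, takes a point from camera to world coordinates). Camera axes: x right, y down, z forward; pixel columns grow to the right and rows downward; lengths in mm; the calibration is good to about 2 mm. A picture is of the moment at which its call begins: read the wrist's pose just before it. get_calibration takes no time and is no camera call; for the wrist camera it gives the pose at the moment of the call.
A pose or a line that the arm cannot do raises r.Unreachable and nothing moves.
- r.sign_off(): hands the job in; it is judged then, once.
Readings, each from a call of its own:
- sensors.read_t(): time.
- sensors.read_qpos(): joint angles.
- sensors.read_joint_vel(): joint speeds.
- sensors.read_joint_torque(): joint torques, N m.
- sensors.read_eef_pos(): TCP position.
- sensors.read_tcp_rot(): TCP orientation.
- sensors.read_wrist_force(): force on the tool from outside, world axes, zero at the start.
- sensors.read_torque(): the same for the moment, N m.
- sensors.read_grip_width(): opening from 0.0 (shut) to 1.0 (fully open).
- sensors.read_gripper_force(): force on a finger pad.
Only numpy, scipy, OpenCV 4.12 (cv2) and the standard library are available. Lean on these libraries where they do the work, as an engineer would, in place of code of your own. Each camera call takes 0.05 s, during which the arm holds its last target. There are 200 camera calls.

## Working session

There is one attempt and no reset: what is moved stays moved. The work goes in short steps, each a Python script; the robot and the scene stay as the last script left them, time stands still between calls to the robot, and variables do not carry over. Pictures are saved under pics/ and viewed, at most 10 in all, crops included, and the job is handed in when it is done.

```bash
mkdir -p pics; ls; python3 - <<'E'
from plant import r,vision,sensors
import cv2,numpy as np
for n in ("scene","top"):
    p,d=vision.capture(n); cv2.imwrite(f"pics/{n}0.png",p[:,:,::-1]); np.savez(f"pics/{n}0.npz",p=p,d=d,**{k:np.array(v) for k,v in vision.get_calibration(n).items()})
    print(n,vision.get_calibration(n))
print(sensors.read_t(),sensors.read_tcp_rot())
E
```

```text
pics
scene {'fovy': 42.507589152639326, 'cx': 324.95498445300075, 'cy': 238.680367957251, 'pose': array([[ 5.10324171e-01,  5.25044598e-01, -6.81100148e-01,
         1.52575289e+03],
       [ 8.59760837e-01, -2.93522580e-01,  4.17918410e-01,
        -6.35698599e+02],
       [ 1.95075310e-02, -7.98857099e-01, -6.01204450e-01,
         9.80529465e+02],
       [ 0.00000000e+00,  0.00000000e+00,  0.00000000e+00,
         1.00000000e+00]])}
top {'fovy': 49.88748998734338, 'cx': 317.52629508952526, 'cy': 241.56721811461347, 'pose': array([[ 3.03747146e-03, -9.84756363e-01,  1.73912850e-01,
         2.28992455e+02],
       [-9.99971558e-01, -4.19170234e-03, -6.26992475e-03,
        -6.15728386e+00],
       [ 6.90333919e-03, -1.73888859e-01, -9.84741087e-01,
         1.41121654e+03],
       [ 0.00000000e+00,  0.00000000e+00,  0.00000000e+00,
         1.00000000e+00]])}
0.1 [-3.14017418e+00  5.58563587e-05  3.58805849e-01]
```

View pics/top0.png

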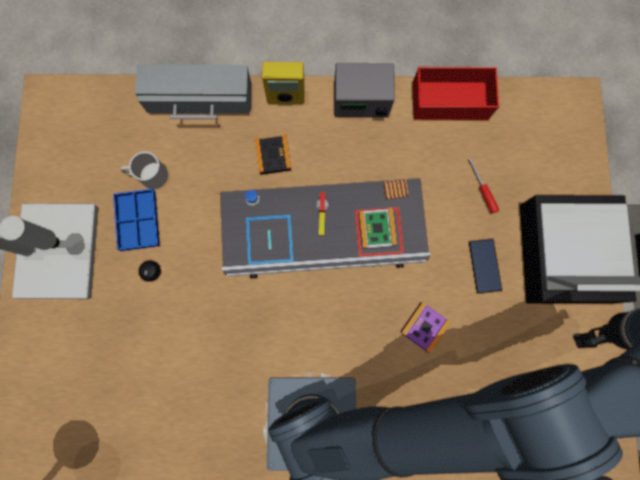

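View pics/scene0.png

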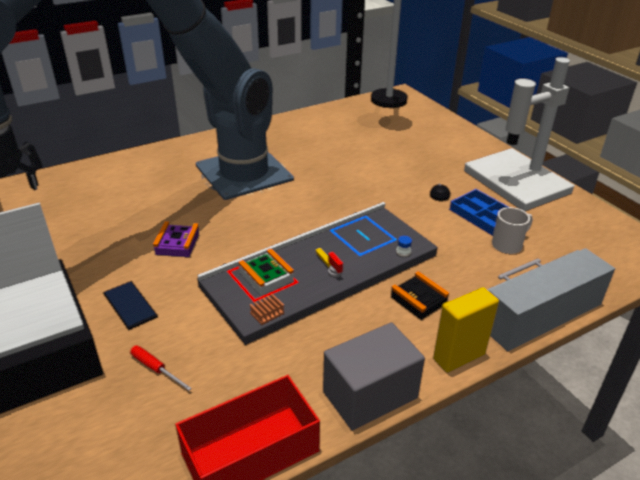

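Candidates shaped like the carrier in the top view are green on the red zone (379,229), purple on the bench (426,327) and black on the bench (273,154). I choose the green one, on the preheater. The blue frame is at (270,240), the nut at (322,203), the arm tip at (321,234), the jar at (252,198) and the heat sink at (396,189).

```bash
cat > h.py <<'E'
import numpy as np,cv2
def K(c): return 240/np.tan(np.radians(float(c['fovy']))/2)
def world(c,u,v,z):
    "pixel rays to the horizontal plane z"
    f=K(c);P=np.array(c['pose']);d=np.stack([(np.asarray(u)-c['cx'])/f,(np.asarray(v)-c['cy'])/f,np.ones(np.shape(u))],-1)@P[:3,:3].T
    return P[:3,3]+d*((z-P[2,3])/d[...,2])[...,None]
def masks(p):
    h=cv2.cvtColor(p,cv2.COLOR_RGB2HSV); H,S,V=cv2.split(h)
    b=(S>110)&(V>60)
    return dict(blue=b&(H>98)&(H<118),red=b&((H<4)|(H>175)),yellow=b&(H>23)&(H<33),green=b&(H>45)&(H<85),orange=b&(H>8)&(H<20))
def rect(c,m,z,box=None):
    v,u=np.nonzero(m)
    if box: k=(u>box[0])&(u<box[2])&(v>box[1])&(v<box[3]);u,v=u[k],v[k]
    w=world(c,u,v,z)[:,:2].astype(np.float32)
    return cv2.minAreaRect(w),w.mean(0),len(u)
E
python3 - <<'E'
from h import *
c=dict(np.load('pics/top0.npz'));m=masks(c['p'])
for n,k,z,b in(("blue","blue",30,(243,212,296,268)),("red","red",30,(352,204,410,260)),("nut","red",78,(312,188,332,212)),("arm","yellow",48,(312,205,332,240)),("pcb","green",56,(355,205,400,255)),("rails","orange",66,(352,204,402,254))):
    print(n,rect(c,m[k],z,b))
img=cv2.resize(c['p'][180:270,215:435,::-1],(792,324),interpolation=cv2.INTER_CUBIC);cv2.imwrite('pics/crop0.png',img)
E
```

```text
blue (((480.24072265625, 117.13146209716797), (129.46371459960938, 122.60308837890625), 4.354097366333008), array([484.22552 , 119.063576], dtype=float32), 510)
red (((502.6485290527344, -182.04833984375), (129.3843231201172, 123.00100708007812), 4.179252624511719), array([ 490.96545, -184.507  ], dtype=float32), 406)
nut (((574.1907958984375, -26.203575134277344), (49.36785888671875, 15.994223594665527), 0.029727621003985405), array([575.1261 , -26.37107], dtype=float32), 103)
arm (((519.4485473632812, -25.438709259033203), (63.46187210083008, 13.548267364501953), 0.1455732136964798), array([519.8035  , -25.335634], dtype=float32), 138)
pcb (((506.75732421875, -175.0277862548828), (81.06480407714844, 54.11737823486328), 5.42177152633667), array([ 507.89017, -176.91971], dtype=float32), 382)
rails (((505.551025390625, -173.99766540527344), (101.1198959350586, 93.6745834350586), 4.455233573913574), array([ 504.88925, -172.59769], dtype=float32), 363)
```

View pics/crop0.png

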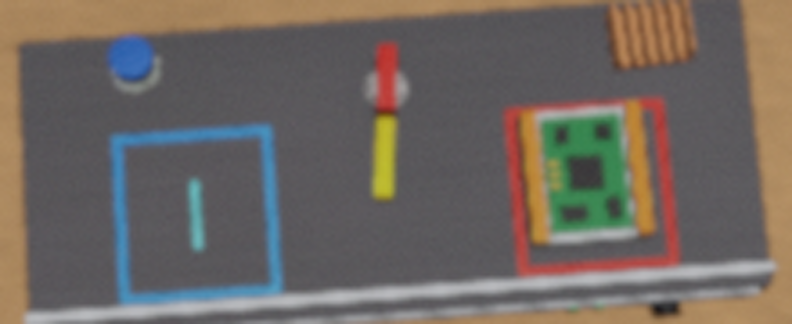

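The crop confirms the choice: green board with orange rails inside the red frame. The stop arm points across the lane between the frames. I'll move above the nut and check it with the wrist camera.

```bash
python3 - <<'E'
from plant import r,vision,sensors
from h import *
pi=np.pi
for psi in(0,1.35,-1.35,pi/2+.0747,-pi/2+.0747,pi): 
    for p in([575,-26,225],[508,-235,213],[484,60,213],[575,-26,400]):
        q=r.solve_ik(p,[pi,0,psi]);print(round(psi,2),p,None if q is None else np.round(q,2))
r.move_pose([540,-26,430],[pi,0,0.03])
c=vision.get_calibration("wrist");p,d=vision.capture("wrist")
cv2.imwrite("pics/wrist1.png",p[:,:,::-1]);np.savez("pics/wrist1.npz",p=p,d=d,**{k:np.array(v) for k,v in c.items()})
print(sensors.read_t(),c['pose'][:3,3],sensors.read_qpos())
E
```

```text
0 [575, -26, 225] [-0.06  0.65  0.04  1.9  -0.04  0.6  -1.57]
0 [508, -235, 213] [ 0.31  0.65  0.05  1.95 -0.06  0.54 -1.16]
0 [484, 60, 213] [-0.2   0.58 -0.02  2.13  0.03  0.43 -1.82]
0 [575, -26, 400] [ 0.04  0.43 -0.11  1.71  0.06  1.   -1.66]
1.35 [575, -26, 225] [ 0.16  0.66 -0.3   1.89  0.31  0.64 -0.55]
1.35 [508, -235, 213] [ 0.5   0.65 -0.22  1.94  0.25  0.57 -0.12]
1.35 [484, 60, 213] [-0.05  0.59 -0.25  2.13  0.32  0.46 -0.76]
1.35 [575, -26, 400] [ 0.24  0.45 -0.41  1.7   0.21  1.03 -0.46]
-1.35 [575, -26, 225] [-0.27  0.68  0.37  1.91 -0.4   0.63 -2.57]
-1.35 [508, -235, 213] [ 0.11  0.69  0.38  1.96 -0.44  0.58 -2.14]
-1.35 [484, 60, 213] [-0.43  0.61  0.32  2.14 -0.43  0.45 -2.7 ]
-1.35 [575, -26, 400] [-0.22  0.44  0.27  1.72 -0.14  1.   -2.82]
1.65 [575, -26, 225] [ 0.2   0.66 -0.37  1.89  0.37  0.66 -0.32]
1.65 [508, -235, 213] [ 0.54  0.66 -0.29  1.94  0.32  0.59  0.12]
1.65 [484, 60, 213] [-0.02  0.59 -0.3   2.12  0.37  0.47 -0.52]
1.65 [575, -26, 400] [ 0.28  0.46 -0.48  1.7   0.24  1.04 -0.2 ]
-1.5 [575, -26, 225] [-0.3   0.69  0.41  1.91 -0.44  0.64 -2.67]
-1.5 [508, -235, 213] [ 0.09  0.69  0.41  1.96 -0.48  0.59 -2.25]
-1.5 [484, 60, 213] [-0.46  0.62  0.36  2.14 -0.48  0.46 -2.79]
-1.5 [575, -26, 400] [-0.72  0.82  1.36  1.74 -0.83  1.3  -2.24]
3.14 [575, -26, 225] [ 0.4   0.73 -0.7   1.88  0.65  0.78  0.91]
3.14 [508, -235, 213] [ 0.72  0.7  -0.58  1.93  0.59  0.68  1.35]
3.14 [484, 60, 213] [ 0.13  0.62 -0.52  2.12  0.59  0.55  0.75]
3.14 [575, -26, 400] [ 0.46  0.51 -0.77  1.7   0.39  1.09  1.14]
2.5583 [624.8258978  -23.51287756 398.99859197] [ 0.08445542  0.35497999 -0.17021099  1.75161547  0.06863218  1.04081726
 -1.65223551]
```

View pics/wrist1.png

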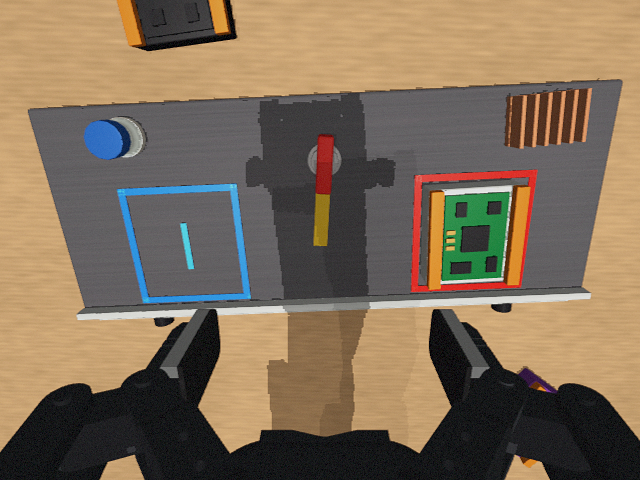

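The wrist view shows the nut at (325,163), the arm tip at (321,243), the blue frame at (185,243) and the carrier at (475,237) inside the red frame. I'll measure from it.

```bash
python3 - <<'E'
from h import *
c=dict(np.load('pics/wrist1.npz'));m=masks(c['p'])
for n,k,z,b in(("blue","blue",30,(110,175,260,310)),("red","red",30,(400,160,545,300)),("nut","red",78,(305,130,345,198)),("arm","yellow",48,(305,194,345,255)),("pcb","green",56,(425,180,520,290)),("rails","orange",66,(420,180,535,295))):
    print(n,rect(c,m[k],z,b))
E
```

```text
blue (((481.1925048828125, 118.75381469726562), (130.79891967773438, 122.18448638916016), 4.313701629638672), array([486.73105, 119.32068], dtype=float32), 3023)
red (((503.6465759277344, -180.75314331054688), (130.9486541748047, 122.37370300292969), 4.321278095245361), array([ 513.39075, -172.33707], dtype=float32), 2713)
nut (((578.7902221679688, -24.622455596923828), (14.1702880859375, 50.7236213684082), 89.15830993652344), array([579.1933 , -24.73222], dtype=float32), 960)
arm (((517.1959838867188, -22.47208023071289), (47.728416442871094, 8.883893966674805), 3.1788103580474854), array([514.44385 , -22.610102], dtype=float32), 11)
pcb (((508.23016357421875, -173.69061279296875), (88.82147979736328, 60.26715087890625), 5.286214351654053), array([ 511.3341 , -173.78763], dtype=float32), 3644)
rails (((510.0674743652344, -171.67572021484375), (101.35762786865234, 91.9231948852539), 5.2285261154174805), array([ 512.84515, -173.36737], dtype=float32), 3143)
```

```bash
python3 - <<'E'
from plant import r,vision,sensors
from h import *
pi=np.pi
r.move_pose([576.6,-25.4,300],[pi,0,-0.007])
print(r.move_linear([576.6,-25.4,225],feed=80,stop_force=15))
r.grasp(40); print(sensors.read_grip_width(),sensors.read_gripper_force(),sensors.read_wrist_force())
q0=np.array(sensors.read_qpos())
for d in(.5,1.0,1.5):
    q=q0.copy();q[6]+=d;r.set_joints(q);print(sensors.read_t(),np.round(sensors.read_tcp_rot(),3),np.round(sensors.read_eef_pos(),1),np.round(sensors.read_wrist_force(),1),np.round(sensors.read_torque(),2))
r.gripper_open()
p=sensors.read_eef_pos();r.move_linear([p[0],p[1],330],feed=150)
r.move_pose([530,-100,420],[pi,0,1.6455])
c=vision.get_calibration("wrist");p,d=vision.capture("wrist")
cv2.imwrite("pics/wrist2.png",p[:,:,::-1]);np.savez("pics/wrist2.npz",p=p,d=d,**{k:np.array(v) for k,v in c.items()})
print(sensors.read_t())
E
```

```text
False
0.15551702008713553 42.561888098716736 [-1.17216136 -1.76475998  2.70955013]
5.45 [3.141 0.    0.489] [576.6 -25.8 225.2] [ 0.4 -1.8  2.7] [-0.35  0.08  0.23]
6.0 [3.141 0.    0.988] [576.7 -26.  225.2] [ 0.4 -2.7  1.8] [-0.56 -0.04  0.17]
6.55 [3.141e+00 1.000e-03 1.487e+00] [576.8 -26.  225.2] [ 2.8 -4.7  0.2] [-0.88 -0.35  0.22]
8.7083
```

View pics/wrist2.png

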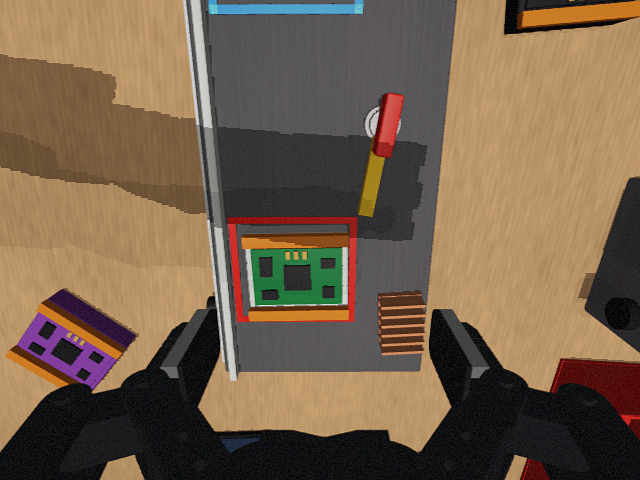

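The stop arm is swung aside (tip at about (367,212)) and the carrier hasn't moved. I'll push it from its -y end with both open fingers, tips above the fence and arm but below the rail top.

```bash
cat >> h.py <<'E'
def W(x,y,z):
    s,k=np.sin(.0748),np.cos(.0748); return [491.9+k*x-s*y,-31.7+s*x+k*y,z]
def P(w):
    s,k=np.sin(.0748),np.cos(.0748);a,b=w[0]-491.9,w[1]+31.7; return np.round([k*a+s*b,-s*a+k*b],1)
E
python3 - <<'E'
from plant import r,vision,sensors
from h import *
pi=np.pi;z=212
r.move_pose(W(4,-217,300),[pi,0,1.6456])
print(r.move_linear(W(4,-217,z),feed=100,stop_force=10))
print(r.move_linear(W(4,-150,z),feed=60,stop_force=20),sensors.read_wrist_force(),P(sensors.read_eef_pos()))
print(r.move_linear(W(-2,75,z),feed=60,stop_force=20),sensors.read_wrist_force(),P(sensors.read_eef_pos()))
for n in("top","wrist"):
    c=vision.get_calibration(n);p,d=vision.capture(n);cv2.imwrite(f"pics/{n}3.png",p[:,:,::-1])
    m=masks(p);np.savez(f"pics/{n}3.npz",p=p,d=d,**{k:np.array(v) for k,v in c.items()})
print(sensors.read_t())
E
```

```text
False
False [-0.0440823   0.04333312  0.37686455] [   4.1 -149.8]
False [ 1.03359273 -3.77658208 -2.88592565] [-2.  74.9]
15.7917
```

View pics/wrist3.png

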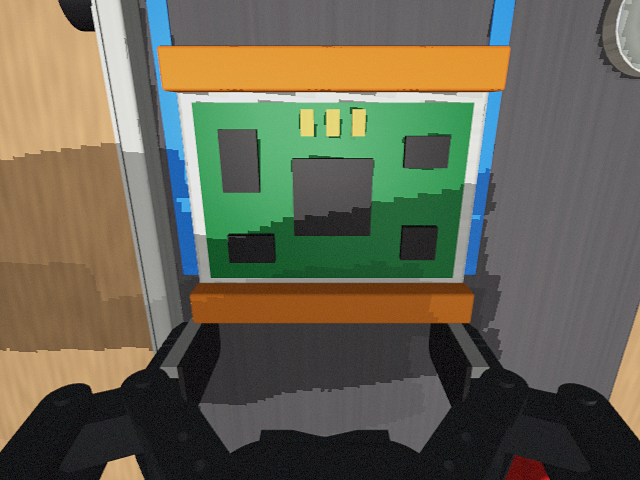

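View pics/top3.png

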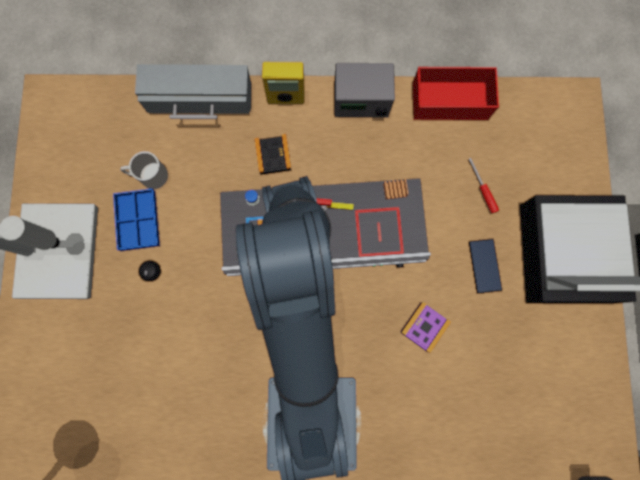

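The wrist view shows the carrier square against both fingers (rails at rows 46–90 and 284–322), nearly inside the blue frame. The top view shows the arm clear at (343,206). I'll compute the remaining distance.

```bash
python3 - <<'E'
from h import *
c=dict(np.load('pics/wrist3.npz'));print(P(c['pose'][:3,3]),c['pose'][:3,2],c['pose'][2,3])
for n,u,v in(("far L",160,46),("far R",509,46),("far in L",163,91),("far in R",506,91),("near in L",193,284),("near in R",471,284),("near L",190,322),("near R",473,322)):
    print(n,P(world(c,np.array(u),np.array(v),66)))
for u,v in((183,275),(475,275)): print("blue",P(world(c,np.array(u),np.array(v),30)))
E
```

```text
[ -1.4 160.2] [ 0.02433298 -0.32534324 -0.94528286] 181.06398204173513
far L [-47.3 176.5]
far R [ 50.3 176.5]
far in L [-48.1 164.8]
far in R [ 51.3 164.8]
near in L [-46.6 102.8]
near in R [ 49.2 102.8]
near L [-49.4  87.7]
near R [51.8 87.7]
blue [-64.7  89.3]
blue [66.2 89.3]
```

```bash
python3 - <<'E'
from plant import r,vision,sensors
from h import *
pi=np.pi;z=212
print(r.move_linear(W(-2,93,z),feed=30,stop_force=20),P(sensors.read_eef_pos()))
r.sleep(.2)
r.move_linear(W(-2,60,z),feed=60)
r.move_linear(W(-2,60,330),feed=150)
r.move_pose([576.7,-25.6,330],[pi,0,1.487])
c=vision.get_calibration("top");p,d=vision.capture("top")
c=vision.get_calibration("wrist");p,d=vision.capture("wrist")
cv2.imwrite("pics/wrist4.png",p[:,:,::-1])
print(r.move_linear([576.7,-25.6,225],feed=80,stop_force=15))
r.grasp(40); print(sensors.read_grip_width(),sensors.read_tcp_rot())
q0=np.array(sensors.read_qpos())
for d in(.5,1.0,1.412):
    q=q0.copy();q[6]-=d;r.set_joints(q);print(sensors.read_t(),np.round(sensors.read_tcp_rot(),3),np.round(sensors.read_wrist_force(),1),np.round(sensors.read_torque(),2))
r.gripper_open()
r.move_linear([576.7,-25.6,330],feed=150)
r.move_pose([540,-26,430],[pi,0,0.03])
c=vision.get_calibration("wrist");p,d=vision.capture("wrist")
cv2.imwrite("pics/wrist5.png",p[:,:,::-1]);m=masks(p);print(sensors.read_t())
for n,k,z,b in(("blue","blue",30,(110,175,260,310)),("red","red",30,(400,160,545,300)),("nut","red",78,(305,130,345,198)),("pcb","green",56,(110,180,260,290)),("rails","orange",66,(100,180,270,295))):
    a=rect(c,m[k],z,b);print(n,a[0],P(a[0][0]))
E
```

```text
False [-1.8 93.5]
False
0.16028086902641456 [ 3.14103529e+00 -2.58532241e-05  1.48683365e+00]
21.6333 [ 3.141 -0.     0.99 ] [0.8 0.7 0.5] [-0.   -0.06 -0.19]
22.1833 [ 3.141e+00 -1.000e-03  4.910e-01] [ 1.5 -1.1 -0.1] [-0.01 -0.25 -0.21]
22.6583 [ 3.141e+00 -1.000e-03  8.000e-02] [ 1.9 -1.3 -0.6] [-0.15 -0.37 -0.19]
24.7583
blue ((481.1346435546875, 118.70848083496094), (130.97975158691406, 122.05949401855469), 4.329477310180664) [  0.5 150.8]
red ((503.6329040527344, -180.69149780273438), (130.97811889648438, 122.27114868164062), 4.333693027496338) [   0.6 -149.5]
nut ((578.6320190429688, -24.631980895996094), (50.80021286010742, 14.184016227722168), 4.397075176239014) [87.   0.6]
pcb ((483.54779052734375, 120.20528411865234), (83.2566146850586, 60.24571990966797), 4.4134907722473145) [  3.  152.1]
rails ((487.3553161621094, 118.21798706054688), (92.67601776123047, 92.49954986572266), 4.071962833404541) [  6.7 149.8]
```

View pics/wrist5.png

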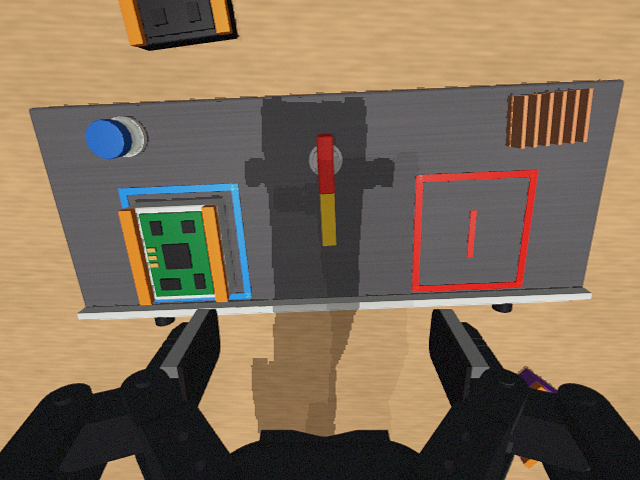

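The wrist view shows the carrier in the blue frame, about 2 mm off centre and square (board centre at (175,252)). The arm is straight across the lane (nut to tip: (325,163) to (329,243)), and the jar and heat sink haven't moved. I'm handing it in.

```bash
python3 -c "
from plant import r
print(r.sign_off())"
```

```text
the job is handed in; nothing more can be done
None
```

The job is handed in: by the last camera check the carrier sits about 2 mm from the blue frame's centre and square to it, and the stop arm is back across the lane to within about 0.01 rad; no verdict was returned.

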